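Stack the instrument trays stepped to dry

TASK

Stack the two loose long steel instrument trays on the deep tray that stands on the metal plate, stepped so that air gets into each one to dry. First put the open long tray on the deep tray's rim, lengthwise along it but slid endways by about 40 mm (either end), and let go; then put the lidded tray on top of that, stepped back the other way so that it lies straight above the deep tray. Leave the deep tray where it stands.

Things in the scene. Friction and masses are not known exactly. Their poses are not given: they have to be found in the camera images.
- tray_bottom: Deep bottom tray, perforated steel, 170 (x) x 56 (y) x 52 mm high, about 0.5 kg, loose; the only tray standing on the flat metal plate (250 x 120 x 6 mm). Origin: centre of its underside; x along its length, z up. Its rim, 52 mm above the origin, is a flat lip turned inward, 13 mm wide round a 144 x 30 mm opening: a tray of equal width laid along it rests on the long lips.
- tray_open: Open long tray, perforated steel, 170 (x) x 56 (y) x 38 mm high, flat underside, 0.25 kg, on the table. Origin: centre of its underside; x along its length, z up. Same 13 mm wide inward lip, top at 38 mm; instruments inside. Grip from above across its 56 mm width at mid length. Not wanted: a like tray only 105 mm long, and a white plastic basket 130 x 75 x 45 mm.
- tray_lidded: Lidded long tray, perforated steel, 170 (x) x 56 (y) x 38 mm high to its flat closed top, flat underside, 0.28 kg, on the table. A bar handle 40 (x) x 12 (y) x 18 mm high stands on the middle of its top. Origin: centre of its underside; x along its length, z up. Grip from above across its 56 mm width at mid length, or by the handle.
Not all that is in view belongs to the job. What is shaped like the tray_open but red or yellow is not meant. Leave any green look-alike of the tray_bottom alone.

How it is judged (in metres and radians):
On the way:
1. the open long tray rests on the deep tray's rim, slid endways, and is let go ((x of tray_open in the frame of tray_bottom between 0.025 and 0.055 m or x of tray_open in the frame of tray_bottom between -0.055 and -0.025 m) and y of tray_open in the frame of tray_bottom between -0.012 and 0.012 m and z of tray_open in the frame of tray_bottom between 0.048 and 0.056 m and angle between the x axis of tray_open and the x axis of tray_bottom, either way round below 0.18 rad and angle between tray_open's own z axis and vertical below 0.07 rad and contact force between tray_open and the fingers below 0.1 N), for 0.2 s.
At the end, for the whole second after the job is handed in: Open tray level on the deep tray's rim, slid 25-55 mm endways; lidded tray level on it, within 15 mm of straight above the deep tray; each within 12 mm sideways of the one below and 10 degrees of the deep tray's direction; deep tray within 30 mm of its start; all released and at rest ((x of tray_open in the frame of tray_bottom between 0.025 and 0.055 m or x of tray_open in the frame of tray_bottom between -0.055 and -0.025 m) and y of tray_open in the frame of tray_bottom between -0.012 and 0.012 m and z of tray_open in the frame of tray_bottom between 0.048 and 0.056 m and angle between the x axis of each of tray_open, tray_lidded and the x axis of tray_bottom, either way round below 0.18 rad and angle between each of tray_open, tray_lidded, tray_bottom's own z axis and vertical below 0.07 rad and x of tray_lidded in the frame of tray_bottom between -0.015 and 0.015 m and y of tray_lidded in the frame of tray_bottom between -0.015 and 0.015 m and y of tray_lidded in the frame of tray_open between -0.012 and 0.012 m and z of tray_lidded in the frame of tray_open between 0.034 and 0.042 m and distance of tray_bottom from where it was at the start of the episode below 0.03 m and linear speed of each of tray_open, tray_lidded below 0.03 m/s and angular speed of each of tray_open, tray_lidded below 0.2 rad/s); the robot touches nothing.
It also fails if it takes over 58 s, if anything falls off the work surface, if the arm or the gripper's body presses on something with over 40 N, if the wrist force passes 120 N, or if a joint passes its speed limit or range.

ROBOT

A 7-joint arm with a two-finger parallel gripper is mounted at the origin on the work surface. World frame = base frame: x ahead of the robot, y to its left, z up, the work surface at z = 0. Lengths are in mm, angles in rad, forces in N, time in s.
With the tool pointing down it reaches from about 350 to 775 mm from the base axis. Payload 3.1 kg.
Tool frame: the origin (TCP) lies on the centre line of the jaws, within the pads' length; the fingertips stand robot.nose_length ahead of it and the grasp point (between the pads) lies 3 mm ahead of it (robot.nose_length is the distance from the TCP to the fingertips, in mm); y points along the fingers, z is the direction in which the jaws open and shut, and the axes are right-handed (so a half turn about y gives the same grasp; the last joint's range is limited). The gripper opens to 85 mm and grips with 20 to 120 N. Pads are 22 mm wide; open, the fingers measure 114 mm over their backs; the gripper's body (76 mm by 85 mm) begins 54 mm behind the grasp point. The pads swing forward as they close: fully open they stand 13 mm farther back than shut.
Start: joints at [-1.19, 0.311, 0.014, 1.512, -0.004, 1.319, -0.027], TCP at [225.649, 501.597, 253.304] pointing down, gripper open.
Joint ranges: [-2.7, 2.7], [-0.3, 1.91], [-1.27, 1.3], [0.12, 2.57], [-1.44, 4.58], [0.2, 2.03], [-3.05, 3.05]. Speed limits (rad/s): [2.79, 2.79, 3.14, 3.14, 3.14, 3.14, 3.14].

INTERFACE

Orientations are given as a 3x3 rotation matrix whose columns are the frame's x, y, z axes.
In Python, from station import robot, snapshot, ticket gives the robot as it stands. The module is installed in compiled form; this text tells all that it offers.
- The arm moves only by the tool move_arm, never from a script. Its argument "increments" is a list of rows, each an object of numbers: "x", "y", "z": the shift along the tool's x, y, z in cm; "rx", "ry", "rz": the turn, a rotation vector about the tool's x, y, z in rad; "jaw": the gripper's target within -1 to 1 (shut at 1, half-way at 0, fully open at -1). A call has 1 to 5 rows; each row shifts and turns the commanded pose from where the row before left it, along the tool's axes as they then stand; what a row does not reach is not made up. A row lasts 1/10 s, in which the tool goes at most 50 mm and 8.59 degrees, less where a joint would pass 70% of its speed; a pose out of reach is approached as far as the arm can. A call is refused whole if a number of a shift passes 5 or a number of a turn 0.15, either way. A call with a gripper value outside its range is refused whole. The fingers move at their own pace and stop on an object; "squeeze" is the grip in N (left out, the last holds). Time passes only in rows, so rows that do not move let the fingers close. It gives the time, the measured TCP pose, the force and the opening at its end, in the units of the state.
- robot.sense(): the state, without advancing time (a new reading comes with each control period).
- snapshot(name): name is "scene" or "top"; returns a dict with "color" (384x512x3 uint8, blue, green, red), "depth" (384x512 float32, mm along the optical axis (not along the pixel's ray), 0 where there is no reading), "fx", "fy", "cx", "cy" (pixels), "view" (4x4, takes a point from world to camera coordinates). Camera axes: x right, y down, z forward; pixel columns grow to the right and rows downward; lengths in mm; the calibration is good to about 2 mm. A picture is of the moment at which its call begins.
- ticket.sign_off(): hands the job in, once; it reports no verdict.
The state is a dict: "time": time; "joints": joint angles; "dq": joint speeds; "joint_torque": joint torques, N m; "position": TCP position; "tool_rot": TCP orientation; "wrist_force": force on the tool from outside, world axes, zero at the start; "torque": the same for the moment, N m; "finger_gap": opening from 0.0 (shut) to 1.0 (fully open).
Only numpy, scipy, OpenCV 4.12 (cv2) and the standard library are available. Lean on these libraries where they do the work, as an engineer would, in place of code of your own. Each camera call takes 0.05 s, during which the arm holds its last target.

## Working session

There is one attempt and no reset: what is moved stays moved. The work goes in short steps, Python scripts to look and compute and a tool call to move; the robot and the scene stay as the last step left them, time stands still between calls to the robot, and variables do not carry over. Pictures are saved under pics/ and viewed, and the job is handed in when it is done.

Besides the shell and the picture viewer there is one more tool, called after ">>>" as name([rows], argument=value, ...), one row to a line, values as JSON. move_arm: Moves the arm, as the interface text tells. Its arguments: {"type":"object","properties":{"increments":{"type":"array","items":{"type":"object","properties":{"x":{"type":"number"},"y":{"type":"number"},"z":{"type":"number"},"rx":{"type":"number"},"ry":{"type":"number"},"rz":{"type":"number"},"jaw":{"type":"number"}}}},"squeeze":{"type":"number"}},"required":["increments"]}

```bash
mkdir -p pics; python3 - <<'E'
from station import robot, snapshot
import cv2,numpy as np,pickle
s=robot.sense();print(s['time'],s['position'],s['tool_rot'],s['finger_gap'],s['wrist_force'],robot.nose_length)
for n in("scene","top"):
    d=snapshot(n);pickle.dump(d,open(f'{n}0.pkl','wb'));cv2.imwrite(f'pics/{n}0.png',cv2.resize(d['color'],(800,600)))
    print(n,d['fx'],d['cx'],d['cy'],np.round(d['view'],3).tolist())
E
```

```text
0.0 [225.37297032 500.95932796 252.20874804] [[ 9.11976105e-01 -8.93207888e-04  4.10242351e-01]
 [-4.10243315e-01 -2.19488268e-03  9.11973467e-01]
 [ 8.58519362e-05 -9.99997192e-01 -2.36811312e-03]] 1.0010390156088587 [-0.17856342  0.28498114 -0.4318874 ] 22.0
scene 466.92195069608306 258.23561250256137 195.57224836837554 [[0.466, 0.885, 0.012, -261.853], [0.585, -0.297, -0.755, -271.521], [-0.664, 0.359, -0.656, 1825.528], [0.0, 0.0, 0.0, 1.0]]
top 386.16111436609975 253.0799523770157 197.58449687747523 [[-0.023, -1.0, 0.003, 34.247], [-0.987, 0.022, -0.16, 500.18], [0.16, -0.007, -0.987, 1368.289], [0.0, 0.0, 0.0, 1.0]]
```

View pics/scene0.png

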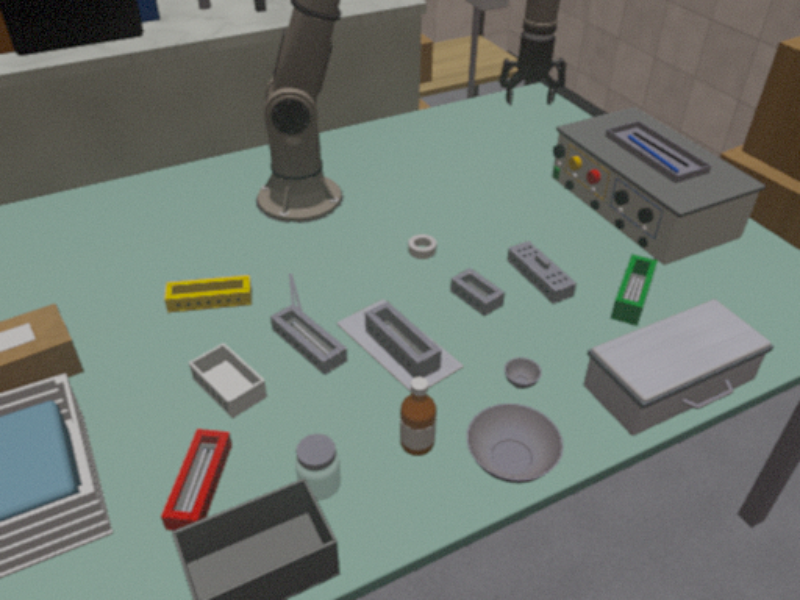

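View pics/top0.png

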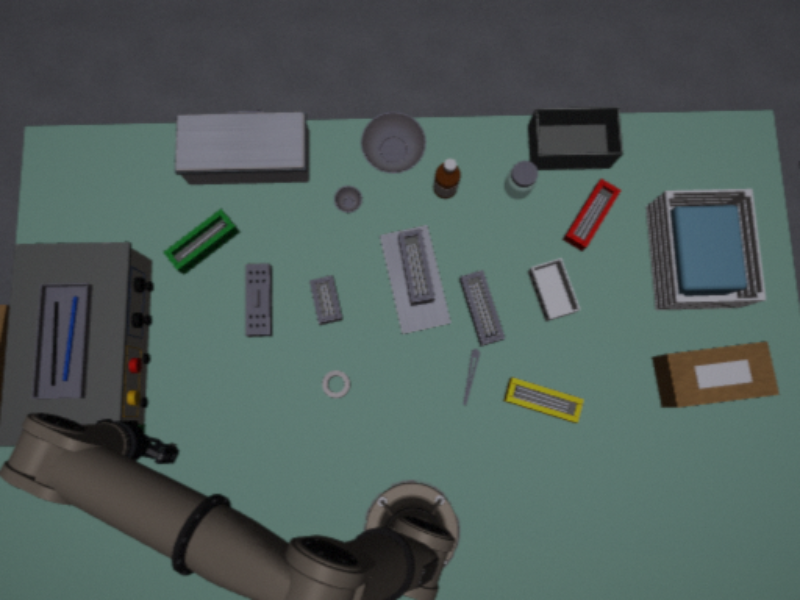

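The top picture (800x600) shows these candidates:
- Deep tray on the plate at (416,267).
- Open long grey tray at (482,307). Its look-alikes are the short grey tray at (326,299), yellow (543,399), red (593,214) and the white basket (553,289).
- Lidded tray with handle at (258,299).
- Green deep look-alike at (201,240).

I choose (416,267), (482,307) and (258,299). Next I measure them and check a crop.

```bash
cat > h.py <<'E'
import cv2,numpy as np,pickle
def cloud(d):
    v,u=np.mgrid[0:384,0:512]; z=d['depth']
    p=np.stack([(u-d['cx'])/d['fx']*z,(v-d['cy'])/d['fy']*z,z,np.ones_like(z)],-1)
    return (p@np.linalg.inv(d['view']).T)[...,:3]
def rect(P):
    c,wh,a=cv2.minAreaRect(P[:,:2].astype(np.float32)); b=cv2.boxPoints((c,wh,a))
    e=[b[1]-b[0],b[2]-b[1]]; e.sort(key=np.linalg.norm)
    l=e[1]; return np.array(c),np.linalg.norm(e[1]),np.linalg.norm(e[0]),np.arctan2(l[1],l[0])%np.pi
def ray(d,u,v,z):
    M=np.linalg.inv(d['view']);o=M[:3,3];r=M[:3,:3]@np.array([(u-d['cx'])/d['fx'],(v-d['cy'])/d['fy'],1]);return o+r*(z-o[2])/r[2]
def comp(d,u,v,r,zlo,zhi):
    W=cloud(d);m=((W[...,2]>zlo)&(W[...,2]<zhi)&(d['depth']>0))
    q=np.zeros_like(m);q[v-r:v+r,u-r:u+r]=1
    n,L,st,_=cv2.connectedComponentsWithStats((m&q).astype(np.uint8),connectivity=8)
    k=1+np.argmax(st[1:,4]);return L==k,W
E
python3 - <<'E'
from h import *
d=pickle.load(open('top0.pkl','rb'));W=cloud(d);s=.64
for n,u,v,r in(('table',300,450,10),('bottom',416,267,42),('open',482,307,42),('lid',258,299,50),('short',326,299,30),('green',201,240,45)):
    u,v,r=int(u*s),int(v*s),int(r*s)
    if n=='table':print(n,np.median(W[v-5:v+5,u-5:u+5,2]));continue
    m,_=comp(d,u,v,r,12,90);P=W[m];z=np.percentile(P[:,2],[10,50,90,99])
    c,l,w,a=rect(P);print(n,len(P),np.round(z),np.round(c,1),round(l),round(w),round(a,3))
for n,u,v in(('bottle',447,178),('tweez',474,355),('tweez2',466,400),('jar',522,178),('basket',553,289)):
    u,v=int(u*s),int(v*s);print(n,np.round(np.median(W[v-2:v+3,u-2:u+3].reshape(-1,3),0)))
cv2.imwrite('pics/c1.png',cv2.resize(d['color'][130:270,135:380],None,fx=3.2,fy=3.2,interpolation=2))
E
```

```text
table 0.29458071441229094
bottom 625 [14. 56. 61. 64.] [600.7 -26.9] 171 59 0.156
open 461 [26. 38. 42. 45.] [ 502.4 -181.3] 170 58 0.262
lid 762 [32. 38. 43. 58.] [534.3 346.2] 172 59 0.025
short 286 [32. 38. 42. 45.] [529.7 185.9] 106 57 0.199
green 640 [18. 49. 54. 58.] [677.3 481.6] 171 61 2.233
bottle [ 794. -102.  112.]
tweez [ 392. -160.    3.]
tweez2 [ 287. -137.    3.]
jar [ 799. -279.   90.]
basket [ 550. -354.    5.]
```

View pics/c1.png

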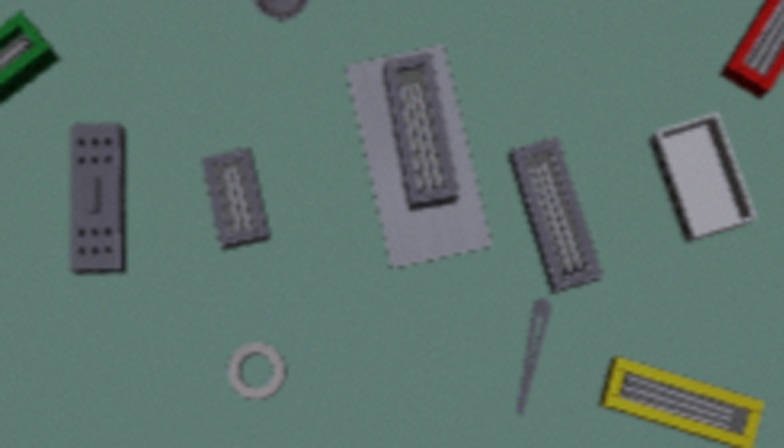

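The crop confirms the choice: long grey open tray at (555,215), deep tray on the plate at (420,130), lidded tray at (97,197). The measured sizes (171, 170, 172 mm) match, and the short tray reads 106 mm. I'll refine using the top edges only, in both views.

```bash
cat >> h.py <<'E'
def top_rect(d,u,v,r,ztop,tol=9,pad=0):
    """rim outline: pixels within tol of ztop (depth), outer contour rays cast on z=ztop"""
    m,W=comp(d,u,v,r,ztop-tol,ztop+tol)
    m=cv2.morphologyEx(m.astype(np.uint8),cv2.MORPH_CLOSE,np.ones((3,3)))
    c,_=cv2.findContours(m,cv2.RETR_EXTERNAL,cv2.CHAIN_APPROX_NONE);c=max(c,key=len)[:,0]
    return rect(np.array([ray(d,a,b,ztop) for a,b in c]))
def pix(d,p):
    q=d['view']@np.append(p,1);return d['fx']*q[0]/q[2]+d['cx'],d['fy']*q[1]/q[2]+d['cy']
def plan(s,tx,ty,tz,yaw):
    """remaining shift in tool axes (cm) and ry (rad); yaw= wanted tray length direction"""
    R=s['tool_rot'];j=np.arctan2(R[1,2],R[0,2]);dy=(yaw+np.pi/2-j+np.pi)%(2*np.pi)-np.pi
    print('t',round(s['time'],2),'pos',np.round(s['position'],1),'gap',round(s['finger_gap'],3),'F',np.round(s['wrist_force'],1),'R',np.round(R,3).tolist())
    print('q',np.round(s['joints'],2),'shift cm',np.round(R.T@(np.array([tx,ty,tz])-s['position'])/10,2),'ry',round(-dy,3))
E
python3 - <<'E'
from h import *
for cam in('top','scene'):
    d=pickle.load(open(cam+'0.pkl','rb'))
    for n,x,y,z in(('bottom',600.7,-26.9,58),('open',502.4,-181.3,38),('lid',534.3,346.2,38)):
        u,v=pix(d,[x,y,z]);o=top_rect(d,int(u),int(v),36 if cam=='scene' else 30,z,8)
        print(cam,n,np.round(o[0],1),np.round(o[1:],3))
import station
plan(station.robot.sense(),502,-181,200,.262)
E
```

```text
top bottom [600.5 -28.1] [1.70909e+02 5.62980e+01 1.57000e-01]
top open [ 501.8 -180.4] [169.944  58.348   0.262]
top lid [533.3 344.8] [1.71068e+02 5.80530e+01 1.70000e-02]
scene bottom [607.4 -28.7] [1.76024e+02 6.15460e+01 1.54000e-01]
scene open [ 508.4 -180.7] [175.906  59.992   0.264]
scene lid [541.3 343.9] [1.77701e+02 6.33270e+01 1.80000e-02]
t 0.1 pos [225.4 501.  252.3] gap 1.003 F [ 0.2  0.2 -0.4] R [[0.912, -0.001, 0.41], [-0.41, -0.002, 0.912], [0.0, -1.0, -0.002]]
q [-1.19  0.31  0.01  1.51 -0.    1.32 -0.03] shift cm [ 53.2    5.35 -50.84] ry -0.685
```

>>> move_arm([
  {"ry": -0.137, "jaw": -1},
  {"ry": -0.137},
  {"ry": -0.137},
  {"ry": -0.137},
  {"ry": -0.137},
], squeeze=40)

```text
invalid input
```

>>> move_arm([
  {"x": 0, "y": 0, "z": 0, "rx": 0, "ry": -0.137, "rz": 0, "jaw": -1},
  {"x": 0, "y": 0, "z": 0, "rx": 0, "ry": -0.137, "rz": 0, "jaw": -1},
  {"x": 0, "y": 0, "z": 0, "rx": 0, "ry": -0.137, "rz": 0, "jaw": -1},
  {"x": 0, "y": 0, "z": 0, "rx": 0, "ry": -0.137, "rz": 0, "jaw": -1},
  {"x": 0, "y": 0, "z": 0, "rx": 0, "ry": -0.137, "rz": 0, "jaw": -1},
], squeeze=40)

```text
time: 0.6
position: [225.5, 501.2, 252.6]
tool_rot: [[0.964, -0.0, -0.265], [0.265, -0.001, 0.964], [-0.001, -1.0, -0.001]]
wrist_force: [0.6, -0.4, 0.5]
finger_gap: 1.004
```

```bash
python3 -c "
from h import *;from station import robot
plan(robot.sense(),503,-180.5,180,.262)"
```

```text
t 0.6 pos [225.5 501.2 252.6] gap 1.004 F [ 0.6 -0.4  0.5] R [[0.964, -0.0, -0.265], [0.265, -0.001, 0.964], [-0.001, -1.0, -0.001]]
q [-1.11  0.31 -0.09  1.51  0.03  1.32  0.63] shift cm [  8.72   7.34 -73.07] ry 0.006
```

>>> move_arm([
  {"x": 0.5, "y": 0, "z": -4.6, "rx": 0, "ry": 0, "rz": 0, "jaw": -1},
  {"x": 0.5, "y": 0, "z": -4.6, "rx": 0, "ry": 0, "rz": 0, "jaw": -1},
  {"x": 0.5, "y": 0, "z": -4.6, "rx": 0, "ry": 0, "rz": 0, "jaw": -1},
  {"x": 0.5, "y": 0, "z": -4.6, "rx": 0, "ry": 0, "rz": 0, "jaw": -1},
  {"x": 0.5, "y": 0, "z": -4.6, "rx": 0, "ry": 0, "rz": 0, "jaw": -1},
])

```text
time: 1.1
position: [309.6, 283.9, 252.9]
tool_rot: [[0.966, -0.0, -0.259], [0.259, -0.0, 0.966], [-0.0, -1.0, -0.0]]
wrist_force: [0.7, -0.1, -0.1]
finger_gap: 1.002
```

>>> move_arm([
  {"x": 0.5, "y": 0, "z": -4.6, "rx": 0, "ry": 0, "rz": 0, "jaw": -1},
  {"x": 0.5, "y": 0, "z": -4.6, "rx": 0, "ry": 0, "rz": 0, "jaw": -1},
  {"x": 0.5, "y": 0, "z": -4.6, "rx": 0, "ry": 0, "rz": 0, "jaw": -1},
  {"x": 0.5, "y": 0, "z": -4.6, "rx": 0, "ry": 0, "rz": 0, "jaw": -1},
  {"x": 0.5, "y": 0, "z": -4.6, "rx": 0, "ry": 0, "rz": 0, "jaw": -1},
])

```text
time: 1.6
position: [393.2, 68.4, 253.2]
tool_rot: [[0.966, -0.0, -0.259], [0.259, 0.0, 0.966], [0.0, -1.0, 0.0]]
wrist_force: [0.6, 0.0, -0.3]
finger_gap: 1.001
```

```bash
python3 -c "
from h import *;from station import robot
plan(robot.sense(),503,-180.5,180,.262)"
```

```text
t 1.6 pos [393.2  68.4 253.2] gap 1.001 F [ 0.6  0.  -0.3] R [[0.966, -0.0, -0.259], [0.259, 0.0, 0.966], [0.0, -1.0, 0.0]]
q [-0.54 -0.01  0.33  1.89  0.    1.26  1.62] shift cm [  4.14   7.31 -26.89] ry 0.0
```

>>> move_arm([
  {"x": 0.7, "y": 0.5, "z": -4.6, "rx": 0, "ry": 0, "rz": 0, "jaw": -1},
  {"x": 0.7, "y": 0.5, "z": -4.6, "rx": 0, "ry": 0, "rz": 0, "jaw": -1},
  {"x": 0.7, "y": 0.5, "z": -4.6, "rx": 0, "ry": 0, "rz": 0, "jaw": -1},
  {"x": 0.7, "y": 0.5, "z": -4.6, "rx": 0, "ry": 0, "rz": 0, "jaw": -1},
  {"x": 0.7, "y": 0.5, "z": -4.6, "rx": 0, "ry": 0, "rz": 0, "jaw": -1},
])

```text
time: 2.1
position: [486.9, -144.2, 227.8]
tool_rot: [[0.966, -0.0, -0.26], [0.26, 0.0, 0.966], [-0.0, -1.0, 0.0]]
wrist_force: [1.1, 0.7, -0.0]
finger_gap: 0.999
```

>>> move_arm([
  {"x": 0.6, "y": 2, "z": -3.6, "rx": 0, "ry": 0, "rz": 0, "jaw": -1},
  {"x": 0, "y": 2, "z": 0, "rx": 0, "ry": 0, "rz": 0, "jaw": -1},
  {"x": 0, "y": 0, "z": 0, "rx": 0, "ry": 0, "rz": 0, "jaw": -1},
])

```text
time: 2.4
position: [499.3, -176.2, 184.9]
tool_rot: [[0.966, -0.008, -0.257], [0.257, 0.002, 0.967], [-0.007, -1.0, 0.003]]
wrist_force: [-0.4, 0.5, -1.5]
finger_gap: 1.002
```

```bash
python3 - <<'E'
from h import *;from station import robot,snapshot
plan(robot.sense(),503,-180.5,28,.262)
d=snapshot('scene');cv2.imwrite('pics/s1.png',cv2.resize(d['color'][100:300,130:400],None,fx=2.9,fy=2.9))
E
```

```text
t 2.4 pos [ 499.3 -176.2  184.9] gap 1.002 F [-0.4  0.5 -1.5] R [[0.966, -0.008, -0.257], [0.257, 0.002, 0.967], [-0.007, -1.0, 0.003]]
q [-0.13  0.35  0.57  1.68 -0.2   1.17  2.32] shift cm [ 0.36 15.69 -0.56] ry -0.003
```

View pics/s1.png

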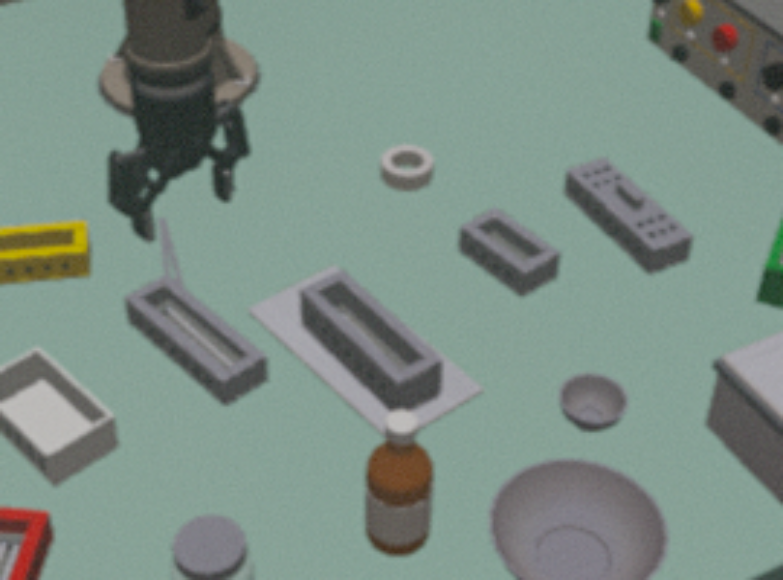

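The open gripper stands above the open tray (its tips at (150,235) and (225,195), the tray at (195,340)), with the jaws across its width. Lowering now.

>>> move_arm([
  {"x": 0.4, "y": 3, "z": -0.5, "rx": 0, "ry": 0, "rz": 0, "jaw": -1},
  {"x": 0, "y": 3, "z": 0, "rx": 0, "ry": 0, "rz": 0, "jaw": -1},
  {"x": 0, "y": 3, "z": 0, "rx": 0, "ry": 0, "rz": 0, "jaw": -1},
  {"x": 0, "y": 1, "z": 0, "rx": 0, "ry": 0, "rz": 0, "jaw": -1},
  {"x": 0, "y": 0, "z": 0, "rx": 0, "ry": 0, "rz": 0, "jaw": -1},
])

```text
time: 2.95
position: [506.5, -178.3, 87.9]
tool_rot: [[0.965, -0.002, -0.261], [0.261, 0.001, 0.965], [-0.001, -1.0, 0.002]]
wrist_force: [-0.1, 0.6, 0.6]
finger_gap: 1.003
```

```bash
python3 -c "
from h import *;from station import robot
plan(robot.sense(),503,-180.5,28,.262)"
```

```text
t 2.95 pos [ 506.5 -178.3   87.9] gap 1.003 F [-0.1  0.6  0.6] R [[0.965, -0.002, -0.261], [0.261, 0.001, 0.965], [-0.001, -1.0, 0.002]]
q [-0.09  0.48  0.53  1.78 -0.28  0.96  2.39] shift cm [-0.39  5.99 -0.13] ry 0.002
```

>>> move_arm([
  {"x": -0.2, "y": 2, "z": -0.1, "rx": 0, "ry": 0, "rz": 0, "jaw": -1},
  {"x": 0, "y": 2, "z": 0, "rx": 0, "ry": 0, "rz": 0, "jaw": -1},
  {"x": 0, "y": 1.7, "z": 0, "rx": 0, "ry": 0, "rz": 0, "jaw": -1},
  {"x": 0, "y": 0, "z": 0, "rx": 0, "ry": 0, "rz": 0, "jaw": -1},
  {"x": 0, "y": 0, "z": 0, "rx": 0, "ry": 0, "rz": 0, "jaw": -1},
])

```text
time: 3.45
position: [506.7, -181.5, 33.1]
tool_rot: [[0.966, 0.003, -0.26], [0.26, -0.001, 0.966], [0.003, -1.0, -0.001]]
wrist_force: [0.2, -0.1, -0.2]
finger_gap: 1.0
```

```bash
python3 -c "
from h import *;from station import robot
plan(robot.sense(),503,-180.5,28,.262)"
```

```text
t 3.45 pos [ 506.7 -181.5   33.1] gap 1.0 F [ 0.2 -0.1 -0.2] R [[0.966, 0.003, -0.26], [0.26, -0.001, 0.966], [0.003, -1.0, -0.001]]
q [-0.05  0.55  0.49  1.83 -0.34  0.84  2.44] shift cm [-0.33  0.51  0.19] ry 0.001
```

>>> move_arm([
  {"x": -0.3, "y": 0.4, "z": 0.2, "rx": 0, "ry": 0, "rz": 0, "jaw": -1},
  {"x": 0, "y": 0, "z": 0, "rx": 0, "ry": 0, "rz": 0, "jaw": -0.2},
  {"x": 0, "y": 0, "z": 0, "rx": 0, "ry": 0, "rz": 0, "jaw": 0.2},
  {"x": 0, "y": 0, "z": 0, "rx": 0, "ry": 0, "rz": 0, "jaw": 1},
  {"x": 0, "y": 0, "z": 0, "rx": 0, "ry": 0, "rz": 0, "jaw": 1},
], squeeze=50)

```text
time: 3.95
position: [502.4, -180.2, 28.1]
tool_rot: [[0.966, 0.001, -0.259], [0.259, -0.0, 0.966], [0.001, -1.0, -0.0]]
wrist_force: [-0.9, 0.4, 5.7]
finger_gap: 0.651
```

>>> move_arm([
  {"x": 0, "y": 0, "z": 0, "rx": 0, "ry": 0, "rz": 0, "jaw": 1},
  {"x": 0, "y": 0, "z": 0, "rx": 0, "ry": 0, "rz": 0, "jaw": 1},
])

```text
time: 4.15
position: [502.4, -180.2, 28.1]
tool_rot: [[0.966, 0.001, -0.259], [0.259, 0.0, 0.966], [0.001, -1.0, -0.0]]
wrist_force: [-0.4, 0.4, 5.8]
finger_gap: 0.647
```

```bash
python3 - <<'E'
from h import *;from station import robot,snapshot
plan(robot.sense(),503,-180.5,28,.262)
d=snapshot('scene');cv2.imwrite('pics/s2.png',cv2.resize(d['color'][140:280,130:330],None,fx=4,fy=4))
E
```

```text
t 4.15 pos [ 502.4 -180.2   28.1] gap 0.647 F [-0.4  0.4  5.8] R [[0.966, 0.001, -0.259], [0.259, 0.0, 0.966], [0.001, -1.0, -0.0]]
q [-0.05  0.55  0.49  1.84 -0.34  0.83  2.44] shift cm [ 0.05  0.01 -0.05] ry 0.0
```

View pics/s2.png

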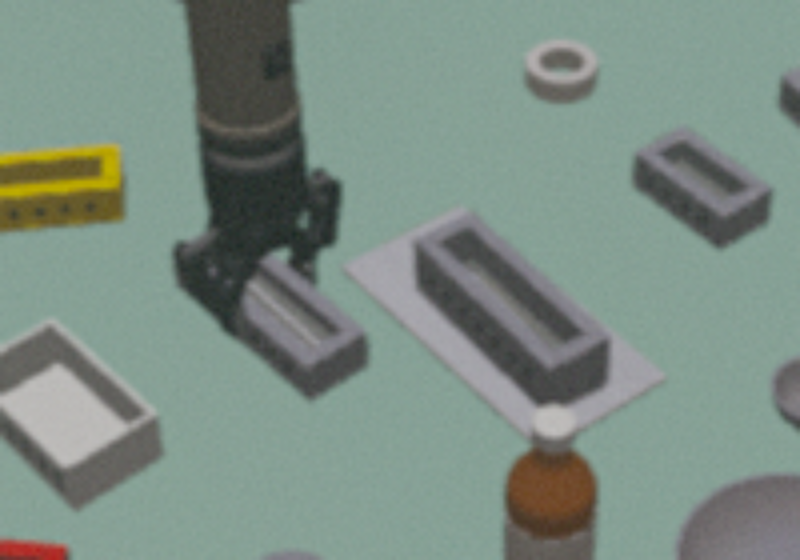

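The tray is gripped at mid length (gap 0.647, about 55 mm) and the deep tray is untouched. Lifting.

>>> move_arm([
  {"x": 0, "y": -1, "z": 0, "rx": 0, "ry": 0, "rz": 0, "jaw": 1},
  {"x": 0, "y": -3, "z": 0, "rx": 0, "ry": 0, "rz": 0, "jaw": 1},
  {"x": 0, "y": -4, "z": 0, "rx": 0, "ry": 0, "rz": 0, "jaw": 1},
  {"x": 0, "y": -4, "z": 0, "rx": 0, "ry": 0.05, "rz": 0, "jaw": 1},
  {"x": 0, "y": -1.5, "z": 0, "rx": 0, "ry": 0.055, "rz": 0, "jaw": 1},
])

```text
time: 4.7
position: [503.6, -181.4, 166.4]
tool_rot: [[0.988, 0.006, -0.154], [0.154, -0.002, 0.988], [0.006, -1.0, -0.003]]
wrist_force: [2.0, -1.4, -2.6]
finger_gap: 0.645
```

```bash
python3 -c "
from h import *;from station import robot
plan(robot.sense(),562.5,-34.2,150,.157)"
```

```text
t 4.7 pos [ 503.6 -181.4  166.4] gap 0.645 F [ 2.  -1.4 -2.6] R [[0.988, 0.006, -0.154], [0.154, -0.002, 0.988], [0.006, -1.0, -0.003]]
q [-0.14  0.38  0.59  1.71 -0.23  1.12  2.25] shift cm [ 8.08  1.65 13.64] ry -0.002
```

>>> move_arm([
  {"x": 2, "y": 0, "z": 3.4, "rx": 0, "ry": 0, "rz": 0, "jaw": 1},
  {"x": 2, "y": 0, "z": 3.4, "rx": 0, "ry": 0, "rz": 0, "jaw": 1},
  {"x": 2, "y": 0, "z": 3.4, "rx": 0, "ry": 0, "rz": 0, "jaw": 1},
  {"x": 2, "y": 1, "z": 3.4, "rx": 0, "ry": 0, "rz": 0, "jaw": 1},
  {"x": 0, "y": 0, "z": 0, "rx": 0, "ry": 0, "rz": 0, "jaw": 1},
])

```text
time: 5.2
position: [560.1, -23.3, 150.2]
tool_rot: [[0.986, -0.003, -0.169], [0.169, 0.006, 0.986], [-0.002, -1.0, 0.007]]
wrist_force: [-0.1, 0.9, -2.5]
finger_gap: 0.642
```

>>> move_arm([
  {"x": 0, "y": 0, "z": 0, "rx": 0, "ry": 0, "rz": 0, "jaw": 1},
])

```text
time: 5.3
position: [558.8, -31.5, 151.2]
tool_rot: [[0.987, -0.003, -0.16], [0.16, -0.0, 0.987], [-0.003, -1.0, 0.0]]
wrist_force: [0.5, -1.7, -2.3]
finger_gap: 0.646
```

```bash
python3 - <<'E'
from h import *;from station import robot,snapshot
plan(robot.sense(),562.5,-34.2,100,.157)
for n in('scene','top'):
    d=snapshot(n);pickle.dump(d,open(n+'3.pkl','wb'))
    u,v=map(int,pix(d,[580,-30,90]));cv2.imwrite(f'pics/{n}3.png',cv2.resize(d['color'][v-70:v+70,u-90:u+90],None,fx=4,fy=4))
E
```

```text
t 5.3 pos [558.8 -31.5 151.2] gap 0.646 F [ 0.5 -1.7 -2.3] R [[0.987, -0.003, -0.16], [0.16, -0.0, 0.987], [-0.003, -1.0, 0.0]]
q [-0.36  0.44  0.53  1.65 -0.24  1.12  1.97] shift cm [ 0.33  5.12 -0.32] ry 0.004
```

View pics/scene3.png

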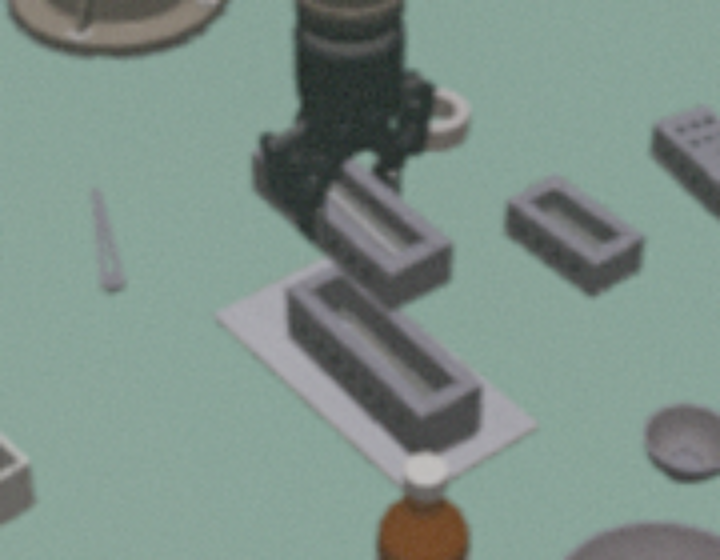

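View pics/top3.png

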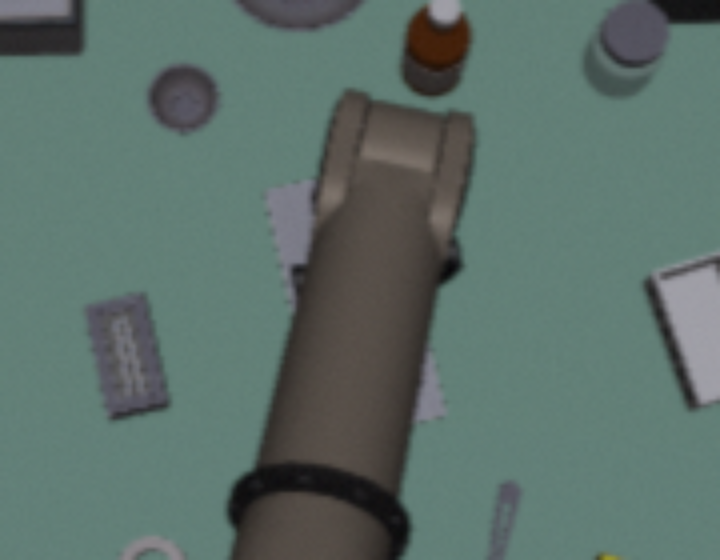

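The tray hangs level at scene (390,235), in line above the near end of the deep tray (385,355). The arm hides it from the top camera. Lowering in steps.

>>> move_arm([
  {"x": 0.3, "y": 1.5, "z": -0.3, "rx": 0, "ry": 0, "rz": 0, "jaw": 1},
  {"x": 0, "y": 1.5, "z": 0, "rx": 0, "ry": 0, "rz": 0, "jaw": 1},
  {"x": 0, "y": 1.5, "z": 0, "rx": 0, "ry": 0, "rz": 0, "jaw": 1},
  {"x": 0, "y": 0, "z": 0, "rx": 0, "ry": 0, "rz": 0, "jaw": 1},
  {"x": 0, "y": 0, "z": 0, "rx": 0, "ry": 0, "rz": 0, "jaw": 1},
])

```text
time: 5.9
position: [562.5, -37.0, 106.8]
tool_rot: [[0.988, -0.001, -0.155], [0.155, -0.001, 0.988], [-0.001, -1.0, -0.0]]
wrist_force: [0.5, -0.1, -2.6]
finger_gap: 0.651
```

```bash
python3 - <<'E'
from h import *;from station import robot,snapshot
plan(robot.sense(),562.5,-34.2,87,.157)
for n in('scene',):
    d=snapshot(n);u,v=map(int,pix(d,[580,-30,70]));cv2.imwrite(f'pics/{n}4.png',cv2.resize(d['color'][v-50:v+50,u-65:u+65],None,fx=6,fy=6))
E
```

```text
t 5.9 pos [562.5 -37.  106.8] gap 0.651 F [ 0.5 -0.1 -2.6] R [[0.988, -0.001, -0.155], [0.155, -0.001, 0.988], [-0.001, -1.0, -0.0]]
q [-0.34  0.5   0.51  1.69 -0.28  1.03  2.  ] shift cm [0.04 1.98 0.28] ry -0.002
```

View pics/scene4.png

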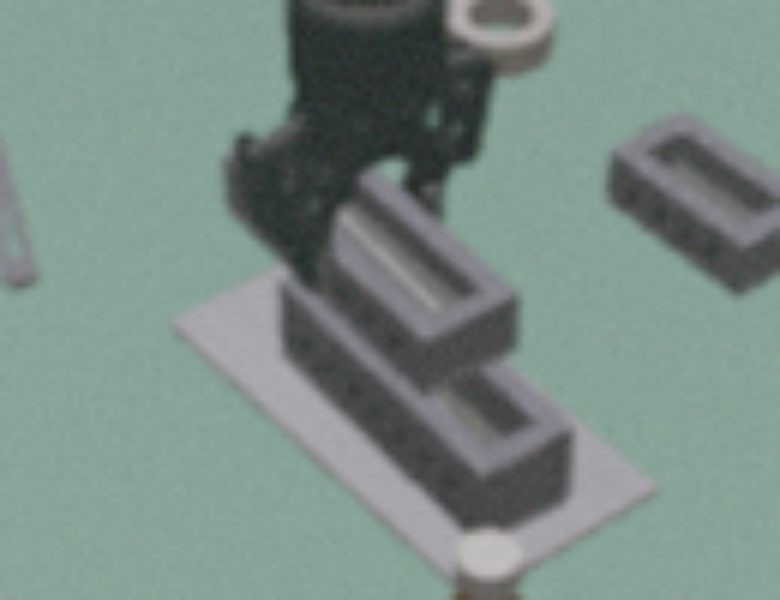

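The open tray is lined up just above the rim (its edge at (430,330), the deep tray's at (490,470)). Final lowering.

>>> move_arm([
  {"x": 0, "y": 0.6, "z": 0.3, "rx": 0, "ry": 0, "rz": 0, "jaw": 1},
  {"x": 0, "y": 0.6, "z": 0, "rx": 0, "ry": 0, "rz": 0, "jaw": 1},
  {"x": 0, "y": 0.4, "z": 0, "rx": 0, "ry": 0, "rz": 0, "jaw": 1},
  {"x": 0, "y": 0, "z": 0, "rx": 0, "ry": 0, "rz": 0, "jaw": 1},
  {"x": 0, "y": 0, "z": 0, "rx": 0, "ry": 0, "rz": 0, "jaw": 1},
])

```text
time: 6.45
position: [562.5, -32.8, 91.2]
tool_rot: [[0.988, -0.0, -0.157], [0.157, -0.0, 0.988], [-0.0, -1.0, -0.0]]
wrist_force: [-0.2, -0.9, -2.1]
finger_gap: 0.651
```

```bash
python3 - <<'E'
from h import *;from station import robot,snapshot
plan(robot.sense(),562.5,-34.2,86,.157)
E
```

```text
t 6.45 pos [562.5 -32.8  91.2] gap 0.651 F [-0.2 -0.9 -2.1] R [[0.988, -0.0, -0.157], [0.157, -0.0, 0.988], [-0.0, -1.0, -0.0]]
q [-0.34  0.52  0.51  1.71 -0.29  0.99  2.  ] shift cm [-0.02  0.52 -0.13] ry 0.0
```

>>> move_arm([
  {"x": 0, "y": 0.2, "z": -0.1, "rx": 0, "ry": 0, "rz": 0, "jaw": 1},
  {"x": 0, "y": 0.1, "z": 0, "rx": 0, "ry": 0, "rz": 0, "jaw": 1},
  {"x": 0, "y": 0, "z": 0, "rx": 0, "ry": 0, "rz": 0, "jaw": 1},
])

```text
time: 6.75
position: [562.6, -33.9, 88.2]
tool_rot: [[0.988, -0.0, -0.156], [0.156, -0.0, 0.988], [-0.0, -1.0, -0.0]]
wrist_force: [-0.0, 0.6, -2.5]
finger_gap: 0.648
```

>>> move_arm([
  {"x": 0, "y": 0.1, "z": 0, "rx": 0, "ry": 0, "rz": 0, "jaw": 1},
  {"x": 0, "y": 0, "z": 0, "rx": 0, "ry": 0, "rz": 0, "jaw": 1},
])

```text
time: 6.95
position: [562.6, -33.8, 87.2]
tool_rot: [[0.988, -0.0, -0.157], [0.157, 0.0, 0.988], [-0.0, -1.0, 0.0]]
wrist_force: [-0.3, 0.1, -3.0]
finger_gap: 0.642
```

>>> move_arm([
  {"x": 0, "y": 0.1, "z": 0, "rx": 0, "ry": 0, "rz": 0, "jaw": 1},
  {"x": 0, "y": 0, "z": 0, "rx": 0, "ry": 0, "rz": 0, "jaw": 1},
])

```text
time: 7.15
position: [562.7, -33.7, 86.3]
tool_rot: [[0.988, 0.0, -0.157], [0.157, 0.0, 0.988], [0.0, -1.0, 0.0]]
wrist_force: [-0.8, 0.2, -2.5]
finger_gap: 0.648
```

>>> move_arm([
  {"x": 0, "y": 0.1, "z": 0, "rx": 0, "ry": 0, "rz": 0, "jaw": 1},
  {"x": 0, "y": 0, "z": 0, "rx": 0, "ry": 0, "rz": 0, "jaw": 1},
])

```text
time: 7.35
position: [562.8, -33.8, 86.2]
tool_rot: [[0.988, 0.0, -0.157], [0.157, 0.0, 0.988], [0.0, -1.0, 0.0]]
wrist_force: [-2.5, 0.8, 3.7]
finger_gap: 0.647
```

>>> move_arm([
  {"x": 0, "y": 0.1, "z": 0, "rx": 0, "ry": 0, "rz": 0, "jaw": 1},
  {"x": 0, "y": 0, "z": 0, "rx": 0, "ry": 0, "rz": 0, "jaw": 1},
])

```text
time: 7.55
position: [562.8, -33.7, 86.1]
tool_rot: [[0.988, 0.001, -0.157], [0.157, 0.001, 0.988], [0.001, -1.0, 0.001]]
wrist_force: [-4.9, 1.5, 10.8]
finger_gap: 0.644
```

Contact shows at the expected height (TCP 86). Ease off and release.

>>> move_arm([
  {"x": 0, "y": -0.1, "z": 0, "rx": 0, "ry": 0, "rz": 0, "jaw": 1},
  {"x": 0, "y": 0, "z": 0, "rx": 0, "ry": 0, "rz": 0, "jaw": -0.6},
  {"x": 0, "y": 0, "z": 0, "rx": 0, "ry": 0, "rz": 0, "jaw": -1},
  {"x": 0, "y": 0, "z": 0, "rx": 0, "ry": 0, "rz": 0, "jaw": -1},
  {"x": 0, "y": 0, "z": 0, "rx": 0, "ry": 0, "rz": 0, "jaw": -1},
])

```text
time: 8.05
position: [562.8, -33.8, 85.1]
tool_rot: [[0.988, 0.0, -0.157], [0.157, -0.0, 0.988], [0.0, -1.0, -0.0]]
wrist_force: [0.4, 0.7, 0.3]
finger_gap: 0.999
```

>>> move_arm([
  {"x": 0, "y": 0, "z": 0, "rx": 0, "ry": 0, "rz": 0, "jaw": -1},
  {"x": 0, "y": 0, "z": 0, "rx": 0, "ry": 0, "rz": 0, "jaw": -1},
  {"x": 0, "y": -1, "z": 0, "rx": 0, "ry": 0, "rz": 0, "jaw": -1},
  {"x": 0, "y": -2, "z": 0, "rx": 0, "ry": 0, "rz": 0, "jaw": -1},
  {"x": 0, "y": -4, "z": 0, "rx": 0, "ry": 0, "rz": 0, "jaw": -1},
])

```text
time: 8.55
position: [560.3, -33.4, 153.9]
tool_rot: [[0.988, -0.007, -0.157], [0.157, -0.0, 0.988], [-0.007, -1.0, 0.001]]
wrist_force: [1.0, 0.9, -0.3]
finger_gap: 1.0
```

>>> move_arm([
  {"x": 0, "y": -4, "z": 0, "rx": 0, "ry": 0, "rz": 0, "jaw": -1},
  {"x": 0, "y": -3, "z": 0, "rx": 0, "ry": 0, "rz": 0, "jaw": -1},
  {"x": 0, "y": 0, "z": 0, "rx": 0, "ry": 0.07, "rz": 0, "jaw": -1},
  {"x": 0, "y": 0, "z": 0, "rx": 0, "ry": 0.07, "rz": 0, "jaw": -1},
  {"x": 0, "y": 0, "z": 0, "rx": 0, "ry": 0, "rz": 0, "jaw": -1},
])

```text
time: 9.05
position: [562.9, -33.8, 226.4]
tool_rot: [[1.0, 0.001, -0.017], [0.017, 0.0, 1.0], [0.001, -1.0, 0.0]]
wrist_force: [-1.1, -0.1, 0.3]
finger_gap: 1.0
```

```bash
python3 - <<'E'
from h import *;from station import robot,snapshot
plan(robot.sense(),534.5,345,200,.018)
E
```

```text
t 9.05 pos [562.9 -33.8 226.4] gap 1.0 F [-1.1 -0.1  0.3] R [[1.0, 0.001, -0.017], [0.017, 0.0, 1.0], [0.001, -1.0, 0.0]]
q [-0.39  0.39  0.58  1.54 -0.22  1.28  1.81] shift cm [-2.18  2.64 37.93] ry -0.001
```

>>> move_arm([
  {"x": -0.2, "y": 0, "z": 4.7, "rx": 0, "ry": 0, "rz": 0, "jaw": -1},
  {"x": -0.3, "y": 0, "z": 4.7, "rx": 0, "ry": 0, "rz": 0, "jaw": -1},
  {"x": -0.3, "y": 0, "z": 4.7, "rx": 0, "ry": 0, "rz": 0, "jaw": -1},
  {"x": -0.3, "y": 0, "z": 4.7, "rx": 0, "ry": 0, "rz": 0, "jaw": -1},
  {"x": -0.3, "y": 0, "z": 4.7, "rx": 0, "ry": 0, "rz": 0, "jaw": -1},
])

```text
time: 9.55
position: [544.2, 202.7, 225.7]
tool_rot: [[1.0, 0.0, -0.019], [0.019, 0.0, 1.0], [0.0, -1.0, 0.0]]
wrist_force: [0.6, -0.5, 0.6]
finger_gap: 1.003
```

>>> move_arm([
  {"x": -0.3, "y": 0, "z": 4.7, "rx": 0, "ry": 0, "rz": 0, "jaw": -1},
  {"x": -0.3, "y": 1, "z": 4.7, "rx": 0, "ry": 0, "rz": 0, "jaw": -1},
  {"x": -0.2, "y": 1.5, "z": 4.5, "rx": 0, "ry": 0, "rz": 0, "jaw": -1},
  {"x": 0, "y": 0, "z": 0, "rx": 0, "ry": 0, "rz": 0, "jaw": -1},
  {"x": 0, "y": 0, "z": 0, "rx": 0, "ry": 0, "rz": 0, "jaw": -1},
])

```text
time: 10.05
position: [532.9, 341.4, 199.1]
tool_rot: [[1.0, -0.002, -0.022], [0.022, -0.002, 1.0], [-0.002, -1.0, -0.002]]
wrist_force: [-0.3, -1.1, 0.4]
finger_gap: 1.003
```

```bash
python3 - <<'E'
from h import *;from station import robot,snapshot
plan(robot.sense(),534.5,345,28,.018)
for n in('scene','top'):
    d=snapshot(n);pickle.dump(d,open(n+'5.pkl','wb'))
    u,v=map(int,pix(d,[580,-30,70]));cv2.imwrite(f'pics/{n}5.png',cv2.resize(d['color'][v-50:v+50,u-65:u+65],None,fx=6,fy=6))
    # centres are found from rim heights: open top 96
    o=top_rect(d,*map(int,pix(d,[562,-34,96])),36,96,8);print(n,'open',np.round(o[0],1),np.round(o[1:],3))
    m,W=comp(d,*map(int,pix(d,[562,-34,96])),45,86,112);print(np.round(np.median(W[m][:,2]),1))
E
```

```text
t 10.05 pos [532.9 341.4 199.1] gap 1.003 F [-0.3 -1.1  0.4] R [[1.0, -0.002, -0.022], [0.022, -0.002, 1.0], [-0.002, -1.0, -0.002]]
q [-0.88  0.54  0.45  1.36 -0.23  1.3   1.17] shift cm [ 0.2  17.11  0.39] ry 0.004
scene open [569.3 -36.5] [1.75838e+02 6.20840e+01 1.53000e-01]
94.6
top open [562.5 -35.5] [1.70749e+02 5.61580e+01 1.60000e-01]
95.9
```

View pics/scene5.png

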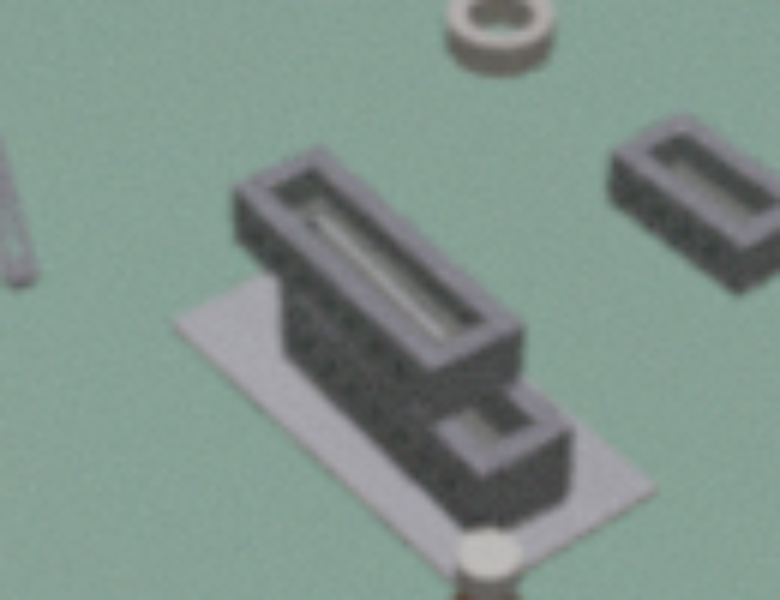

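View pics/top5.png

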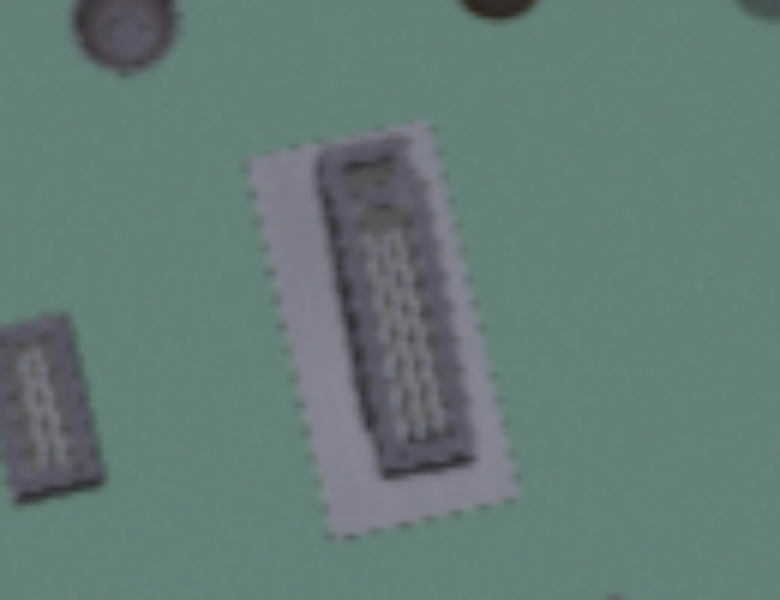

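The open tray rests level on the rim, let go, slid about −39 mm and −1 mm sideways (top view, rim height 96). Its rim is at scene (380,260), overhanging the deep tray's near end. Now the lidded tray.

>>> move_arm([
  {"x": 0.1, "y": 4, "z": 0.2, "rx": 0, "ry": 0, "rz": 0, "jaw": -1},
  {"x": 0, "y": 4, "z": 0, "rx": 0, "ry": 0, "rz": 0, "jaw": -1},
  {"x": 0, "y": 2, "z": 0, "rx": 0, "ry": 0, "rz": 0, "jaw": -1},
  {"x": 0, "y": 0, "z": 0, "rx": 0, "ry": 0, "rz": 0, "jaw": -1},
  {"x": 0, "y": 0, "z": 0, "rx": 0, "ry": 0, "rz": 0, "jaw": -1},
])

```text
time: 10.65
position: [536.6, 340.3, 101.6]
tool_rot: [[1.0, 0.002, -0.015], [0.015, 0.0, 1.0], [0.002, -1.0, 0.0]]
wrist_force: [-0.6, -0.1, 1.4]
finger_gap: 0.999
```

```bash
python3 - <<'E'
from h import *;from station import robot,snapshot
plan(robot.sense(),534.5,345,28,.018)
d=snapshot('scene')
u,v=map(int,pix(d,[534,345,60]));cv2.imwrite(f'pics/s6.png',cv2.resize(d['color'][v-50:v+50,u-65:u+65],None,fx=6,fy=6))
E
```

```text
t 10.65 pos [536.6 340.3 101.6] gap 0.999 F [-0.6 -0.1  1.4] R [[1.0, 0.002, -0.015], [0.015, 0.0, 1.0], [0.002, -1.0, 0.0]]
q [-0.87  0.62  0.43  1.48 -0.28  1.1   1.2 ] shift cm [-0.21  7.36  0.47] ry -0.003
```

View pics/s6.png

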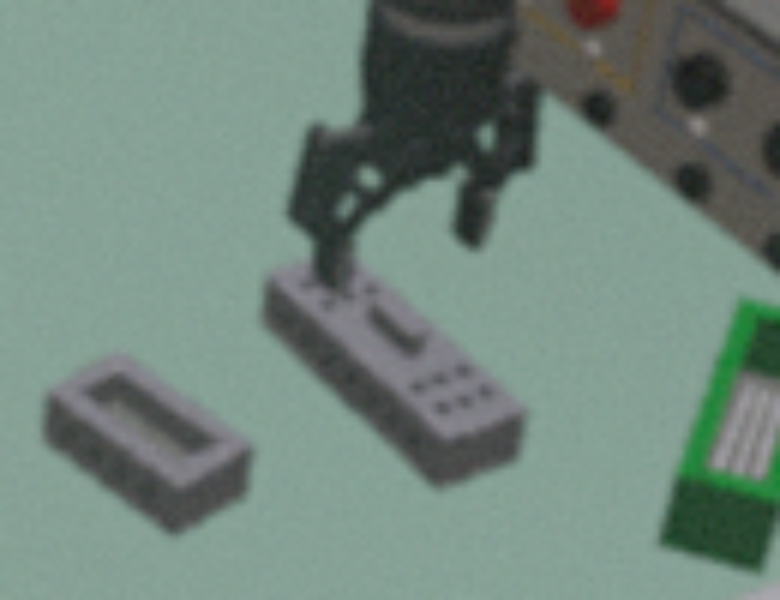

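The open jaws straddle the lidded tray (its handle at (398,328), the fingertips at (335,275) and (475,240)). Continuing down.

>>> move_arm([
  {"x": -0.1, "y": 0, "z": 0.4, "rx": 0, "ry": 0, "rz": 0, "jaw": -1},
  {"x": 0, "y": 2, "z": 0, "rx": 0, "ry": 0, "rz": 0, "jaw": -1},
  {"x": 0, "y": 2, "z": 0, "rx": 0, "ry": 0, "rz": 0, "jaw": -1},
  {"x": 0, "y": 2, "z": 0, "rx": 0, "ry": 0, "rz": 0, "jaw": -1},
  {"x": 0, "y": 0, "z": 0, "rx": 0, "ry": 0, "rz": 0, "jaw": -1},
])

```text
time: 11.2
position: [532.6, 345.5, 38.8]
tool_rot: [[1.0, -0.003, -0.018], [0.018, -0.002, 1.0], [-0.003, -1.0, -0.002]]
wrist_force: [-0.7, -0.8, -1.0]
finger_gap: 1.004
```

>>> move_arm([
  {"x": 0, "y": 0, "z": 0, "rx": 0, "ry": 0, "rz": 0, "jaw": -1},
])

```text
time: 11.3
position: [534.8, 346.4, 41.6]
tool_rot: [[1.0, 0.001, -0.018], [0.018, 0.001, 1.0], [0.001, -1.0, 0.001]]
wrist_force: [0.4, -0.8, 0.9]
finger_gap: 0.999
```

```bash
python3 - <<'E'
from h import *;from station import robot,snapshot
plan(robot.sense(),534.5,345,28,.018)
E
```

```text
t 11.3 pos [534.8 346.4  41.6] gap 0.999 F [ 0.4 -0.8  0.9] R [[1.0, 0.001, -0.018], [0.018, 0.001, 1.0], [0.001, -1.0, 0.001]]
q [-0.86  0.69  0.4   1.52 -0.31  0.99  1.21] shift cm [-0.03  1.36 -0.14] ry -0.0
```

>>> move_arm([
  {"x": 0, "y": 0.7, "z": -0.1, "rx": 0, "ry": 0, "rz": 0, "jaw": -1},
  {"x": 0, "y": 0.6, "z": 0, "rx": 0, "ry": 0, "rz": 0, "jaw": -1},
  {"x": 0, "y": 0, "z": 0, "rx": 0, "ry": 0, "rz": 0, "jaw": -1},
  {"x": 0, "y": 0, "z": 0, "rx": 0, "ry": 0, "rz": 0, "jaw": -1},
])

```text
time: 11.7
position: [534.1, 344.8, 27.3]
tool_rot: [[1.0, -0.0, -0.017], [0.017, 0.0, 1.0], [-0.0, -1.0, 0.0]]
wrist_force: [-0.5, -0.1, -1.4]
finger_gap: 1.002
```

>>> move_arm([
  {"x": 0, "y": 0, "z": 0, "rx": 0, "ry": 0, "rz": 0, "jaw": -0.2},
  {"x": 0, "y": 0, "z": 0, "rx": 0, "ry": 0, "rz": 0, "jaw": 0.2},
  {"x": 0, "y": 0, "z": 0, "rx": 0, "ry": 0, "rz": 0, "jaw": 1},
  {"x": 0, "y": 0, "z": 0, "rx": 0, "ry": 0, "rz": 0, "jaw": 1},
  {"x": 0, "y": 0, "z": 0, "rx": 0, "ry": 0, "rz": 0, "jaw": 1},
])

```text
time: 12.2
position: [534.7, 345.8, 28.1]
tool_rot: [[1.0, 0.001, -0.018], [0.018, 0.002, 1.0], [0.001, -1.0, 0.002]]
wrist_force: [0.7, 2.0, 4.3]
finger_gap: 0.645
```

>>> move_arm([
  {"x": 0, "y": 0, "z": 0, "rx": 0, "ry": 0, "rz": 0, "jaw": 1},
  {"x": 0, "y": -1, "z": 0, "rx": 0, "ry": 0, "rz": 0, "jaw": 1},
  {"x": 0, "y": -2, "z": 0, "rx": 0, "ry": 0, "rz": 0, "jaw": 1},
  {"x": 0, "y": 0, "z": 0, "rx": 0, "ry": 0, "rz": 0, "jaw": 1},
  {"x": 0, "y": 0, "z": 0, "rx": 0, "ry": 0, "rz": 0, "jaw": 1},
])

```text
time: 12.7
position: [533.8, 343.9, 56.7]
tool_rot: [[1.0, -0.001, -0.017], [0.017, -0.001, 1.0], [-0.001, -1.0, -0.001]]
wrist_force: [-0.8, -0.1, -3.5]
finger_gap: 0.64
```

```bash
python3 - <<'E'
from h import *;from station import robot,snapshot
plan(robot.sense(),601.5,-28,220,.157)
d=snapshot('scene')
u,v=map(int,pix(d,[534,345,60]));cv2.imwrite(f'pics/s7.png',cv2.resize(d['color'][v-50:v+50,u-65:u+65],None,fx=6,fy=6))
E
```

```text
t 12.7 pos [533.8 343.9  56.7] gap 0.64 F [-0.8 -0.1 -3.5] R [[1.0, -0.001, -0.017], [0.017, -0.001, 1.0], [-0.001, -1.0, -0.001]]
q [-0.87  0.67  0.41  1.51 -0.3   1.02  1.21] shift cm [  6.13 -16.29 -37.32] ry -0.14
```

View pics/s7.png

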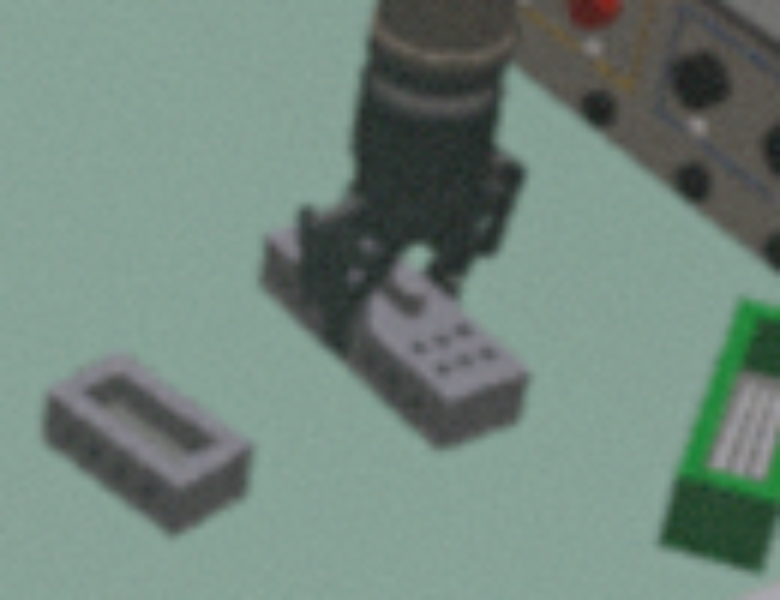

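The lidded tray is held level, clear of the table. Raise, turn and carry it over.

>>> move_arm([
  {"x": 0, "y": -3, "z": 0, "rx": 0, "ry": 0, "rz": 0, "jaw": 1},
  {"x": 0, "y": -4, "z": 0, "rx": 0, "ry": 0, "rz": 0, "jaw": 1},
  {"x": 0, "y": -4, "z": 0, "rx": 0, "ry": -0.05, "rz": 0, "jaw": 1},
  {"x": 0, "y": -3, "z": 0, "rx": 0, "ry": -0.05, "rz": 0, "jaw": 1},
  {"x": 0, "y": -2, "z": 0, "rx": 0, "ry": -0.04, "rz": 0, "jaw": 1},
])

```text
time: 13.25
position: [534.5, 344.6, 218.8]
tool_rot: [[0.987, 0.001, -0.158], [0.158, 0.0, 0.987], [0.001, -1.0, 0.0]]
wrist_force: [-0.1, 0.5, -3.5]
finger_gap: 0.646
```

```bash
python3 - <<'E'
from h import *;from station import robot,snapshot
plan(robot.sense(),601.5,-28,200,.157)
E
```

```text
t 13.25 pos [534.5 344.6 218.8] gap 0.646 F [-0.1  0.5 -3.5] R [[0.987, 0.001, -0.158], [0.158, 0.0, 0.987], [0.001, -1.0, 0.0]]
q [-0.87  0.53  0.43  1.32 -0.22  1.34  1.29] shift cm [  0.72   1.88 -37.85] ry 0.002
```

>>> move_arm([
  {"x": 0.1, "y": 0, "z": -3, "rx": 0, "ry": 0, "rz": 0, "jaw": 1},
  {"x": 0.1, "y": 0, "z": -4, "rx": 0, "ry": 0, "rz": 0, "jaw": 1},
  {"x": 0.1, "y": 0, "z": -4, "rx": 0, "ry": 0, "rz": 0, "jaw": 1},
  {"x": 0.1, "y": 0, "z": -4, "rx": 0, "ry": 0, "rz": 0, "jaw": 1},
  {"x": 0.1, "y": 0, "z": -4, "rx": 0, "ry": 0, "rz": 0, "jaw": 1},
])

```text
time: 13.75
position: [567.9, 156.0, 215.6]
tool_rot: [[0.988, -0.003, -0.157], [0.157, -0.001, 0.988], [-0.003, -1.0, -0.001]]
wrist_force: [1.4, 0.1, -3.1]
finger_gap: 0.65
```

>>> move_arm([
  {"x": 0.1, "y": 0, "z": -4, "rx": 0, "ry": 0, "rz": 0, "jaw": 1},
  {"x": 0.1, "y": 0, "z": -4, "rx": 0, "ry": 0, "rz": 0, "jaw": 1},
  {"x": 0, "y": 0, "z": -4, "rx": 0, "ry": 0, "rz": 0, "jaw": 1},
  {"x": 0, "y": 0, "z": -4, "rx": 0, "ry": 0, "rz": 0, "jaw": 1},
  {"x": 0, "y": 0, "z": -2.5, "rx": 0, "ry": 0, "rz": 0, "jaw": 1},
])

```text
time: 14.25
position: [598.6, -29.7, 215.8]
tool_rot: [[0.988, -0.003, -0.151], [0.151, -0.003, 0.988], [-0.004, -1.0, -0.003]]
wrist_force: [0.1, 0.3, -3.5]
finger_gap: 0.643
```

>>> move_arm([
  {"x": 0, "y": 0, "z": 0, "rx": 0, "ry": 0, "rz": 0, "jaw": 1},
  {"x": 0, "y": 0, "z": 0, "rx": 0, "ry": 0, "rz": 0, "jaw": 1},
  {"x": 0, "y": 0, "z": 0, "rx": 0, "ry": 0, "rz": 0, "jaw": 1},
])

```text
time: 14.55
position: [599.2, -22.5, 216.1]
tool_rot: [[0.987, -0.002, -0.159], [0.159, 0.002, 0.987], [-0.002, -1.0, 0.002]]
wrist_force: [-0.2, 0.3, -3.3]
finger_gap: 0.648
```

```bash
python3 - <<'E'
from h import *;from station import robot,snapshot
plan(robot.sense(),601.5,-28,140,.157)
d=snapshot('scene')
u,v=map(int,pix(d,[580,-30,110]));cv2.imwrite(f'pics/s8.png',cv2.resize(d['color'][v-60:v+60,u-75:u+75],None,fx=5,fy=5))
E
```

```text
t 14.55 pos [599.2 -22.5 216.1] gap 0.648 F [-0.2  0.3 -3.3] R [[0.987, -0.002, -0.159], [0.159, 0.002, 0.987], [-0.002, -1.0, 0.002]]
q [-0.34  0.47  0.52  1.44 -0.24  1.3   1.93] shift cm [ 0.15  7.61 -0.59] ry 0.002
```

View pics/s8.png

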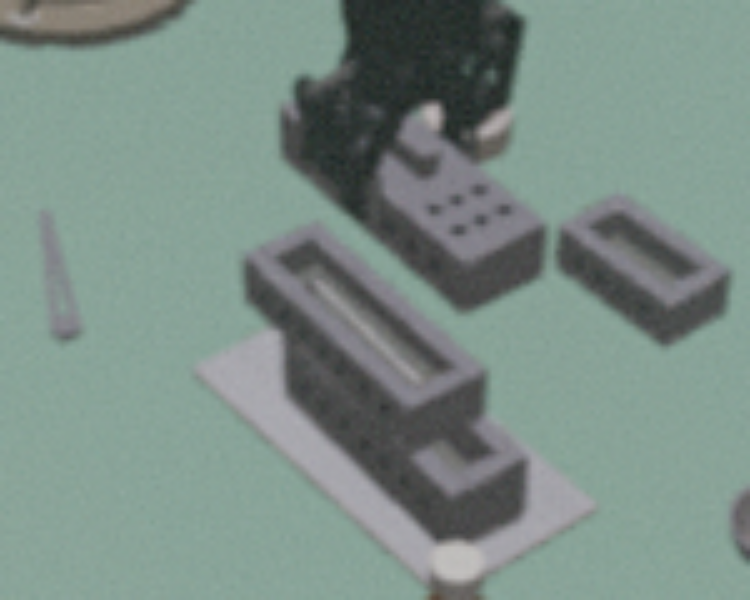

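The lidded tray hangs level at (460,215), parallel to the stack and behind it in this view because it is still high up. Lowering to just above contact (expected TCP height about 124).

>>> move_arm([
  {"x": 0.2, "y": 2, "z": -0.5, "rx": 0, "ry": 0, "rz": 0, "jaw": 1},
  {"x": 0, "y": 2, "z": 0, "rx": 0, "ry": 0, "rz": 0, "jaw": 1},
  {"x": 0, "y": 2, "z": 0, "rx": 0, "ry": 0, "rz": 0, "jaw": 1},
  {"x": 0, "y": 1, "z": 0, "rx": 0, "ry": 0, "rz": 0, "jaw": 1},
  {"x": 0, "y": 0, "z": 0, "rx": 0, "ry": 0, "rz": 0, "jaw": 1},
])

```text
time: 15.1
position: [601.2, -27.5, 145.4]
tool_rot: [[0.987, -0.004, -0.159], [0.159, 0.001, 0.987], [-0.004, -1.0, 0.001]]
wrist_force: [-0.5, -0.1, -2.9]
finger_gap: 0.65
```

>>> move_arm([
  {"x": 0, "y": 0, "z": 0, "rx": 0, "ry": 0, "rz": 0, "jaw": 1},
  {"x": 0, "y": 0, "z": 0, "rx": 0, "ry": 0, "rz": 0, "jaw": 1},
  {"x": 0, "y": 0, "z": 0, "rx": 0, "ry": 0, "rz": 0, "jaw": 1},
  {"x": 0, "y": 0, "z": 0, "rx": 0, "ry": 0, "rz": 0, "jaw": 1},
])

```text
time: 15.5
position: [603.1, -29.2, 148.2]
tool_rot: [[0.988, 0.002, -0.157], [0.157, -0.0, 0.988], [0.002, -1.0, -0.0]]
wrist_force: [-0.7, -0.0, -3.1]
finger_gap: 0.648
```

```bash
python3 - <<'E'
from h import *;from station import robot,snapshot
plan(robot.sense(),601.3,-28.5,127,.157)
d=snapshot('scene')
u,v=map(int,pix(d,[580,-30,110]));cv2.imwrite(f'pics/s9.png',cv2.resize(d['color'][v-60:v+60,u-75:u+75],None,fx=5,fy=5))
E
```

```text
t 15.5 pos [603.1 -29.2 148.2] gap 0.648 F [-0.7 -0.  -3.1] R [[0.988, 0.002, -0.157], [0.157, -0.0, 0.988], [0.002, -1.0, -0.0]]
q [-0.32  0.53  0.51  1.53 -0.27  1.16  1.96] shift cm [-0.17  2.12  0.1 ] ry 0.0
```

View pics/s9.png

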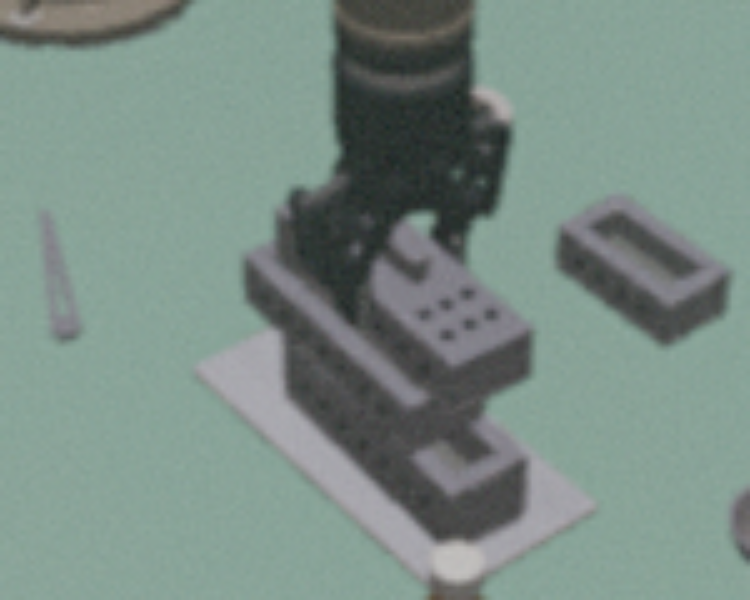

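The lidded tray is about 25 mm above the open tray, its far edge at (490,345), over the middle of the deep tray. Going down to the last few millimetres.

>>> move_arm([
  {"x": -0.1, "y": 0.7, "z": 0.1, "rx": 0, "ry": 0, "rz": 0, "jaw": 1},
  {"x": 0, "y": 0.7, "z": 0, "rx": 0, "ry": 0, "rz": 0, "jaw": 1},
  {"x": 0, "y": 0.6, "z": 0, "rx": 0, "ry": 0, "rz": 0, "jaw": 1},
  {"x": 0, "y": 0, "z": 0, "rx": 0, "ry": 0, "rz": 0, "jaw": 1},
  {"x": 0, "y": 0, "z": 0, "rx": 0, "ry": 0, "rz": 0, "jaw": 1},
])

```text
time: 16.05
position: [601.2, -28.3, 126.8]
tool_rot: [[0.988, -0.001, -0.157], [0.157, -0.0, 0.988], [-0.001, -1.0, 0.0]]
wrist_force: [0.8, 0.4, -3.1]
finger_gap: 0.647
```

>>> move_arm([
  {"x": 0, "y": 0, "z": 0, "rx": 0, "ry": 0, "rz": 0, "jaw": 1},
  {"x": 0, "y": 0, "z": 0, "rx": 0, "ry": 0, "rz": 0, "jaw": 1},
])

```text
time: 16.25
position: [601.7, -28.4, 127.7]
tool_rot: [[0.988, 0.001, -0.157], [0.157, -0.0, 0.988], [0.001, -1.0, -0.0]]
wrist_force: [-1.2, 0.3, -3.9]
finger_gap: 0.646
```

```bash
python3 - <<'E'
from h import *;from station import robot,snapshot
plan(robot.sense(),601.3,-28.5,124,.157)
E
```

```text
t 16.25 pos [601.7 -28.4 127.7] gap 0.646 F [-1.2  0.3 -3.9] R [[0.988, 0.001, -0.157], [0.157, -0.0, 0.988], [0.001, -1.0, -0.0]]
q [-0.32  0.54  0.5   1.55 -0.28  1.11  1.97] shift cm [-0.04  0.37 -0.01] ry 0.0
```

>>> move_arm([
  {"x": 0, "y": 0.15, "z": 0, "rx": 0, "ry": 0, "rz": 0, "jaw": 1},
  {"x": 0, "y": 0.1, "z": 0, "rx": 0, "ry": 0, "rz": 0, "jaw": 1},
  {"x": 0, "y": 0, "z": 0, "rx": 0, "ry": 0, "rz": 0, "jaw": 1},
])

```text
time: 16.55
position: [601.2, -28.2, 124.6]
tool_rot: [[0.988, -0.0, -0.157], [0.157, 0.0, 0.988], [-0.0, -1.0, 0.0]]
wrist_force: [-0.8, -0.5, -2.8]
finger_gap: 0.646
```

>>> move_arm([
  {"x": 0, "y": 0.1, "z": 0, "rx": 0, "ry": 0, "rz": 0, "jaw": 1},
  {"x": 0, "y": 0, "z": 0, "rx": 0, "ry": 0, "rz": 0, "jaw": 1},
])

```text
time: 16.75
position: [601.5, -28.3, 124.1]
tool_rot: [[0.988, 0.0, -0.157], [0.157, 0.0, 0.988], [0.0, -1.0, 0.0]]
wrist_force: [-0.5, -0.4, -1.7]
finger_gap: 0.649
```

>>> move_arm([
  {"x": 0, "y": 0.1, "z": 0, "rx": 0, "ry": 0, "rz": 0, "jaw": 1},
  {"x": 0, "y": 0, "z": 0, "rx": 0, "ry": 0, "rz": 0, "jaw": 1},
])

```text
time: 16.95
position: [601.5, -28.3, 124.1]
tool_rot: [[0.988, 0.001, -0.157], [0.157, 0.001, 0.988], [0.001, -1.0, 0.0]]
wrist_force: [-3.0, 0.1, 6.3]
finger_gap: 0.649
```

Contact at TCP height 124, as expected. Release and withdraw.

>>> move_arm([
  {"x": 0, "y": -0.05, "z": 0, "rx": 0, "ry": 0, "rz": 0, "jaw": 1},
  {"x": 0, "y": 0, "z": 0, "rx": 0, "ry": 0, "rz": 0, "jaw": -0.6},
  {"x": 0, "y": 0, "z": 0, "rx": 0, "ry": 0, "rz": 0, "jaw": -1},
  {"x": 0, "y": 0, "z": 0, "rx": 0, "ry": 0, "rz": 0, "jaw": -1},
  {"x": 0, "y": 0, "z": 0, "rx": 0, "ry": 0, "rz": 0, "jaw": -1},
])

```text
time: 17.45
position: [601.6, -28.3, 123.1]
tool_rot: [[0.988, 0.0, -0.157], [0.157, -0.0, 0.988], [0.0, -1.0, -0.0]]
wrist_force: [0.1, 0.1, 0.4]
finger_gap: 0.997
```

>>> move_arm([
  {"x": 0, "y": 0, "z": 0, "rx": 0, "ry": 0, "rz": 0, "jaw": -1},
  {"x": 0, "y": -1, "z": 0, "rx": 0, "ry": 0, "rz": 0, "jaw": -1},
  {"x": 0, "y": -2, "z": 0, "rx": 0, "ry": 0, "rz": 0, "jaw": -1},
  {"x": 0, "y": -3, "z": 0, "rx": 0, "ry": 0, "rz": 0, "jaw": -1},
  {"x": 0, "y": -4, "z": 0, "rx": 0, "ry": 0, "rz": 0, "jaw": -1},
])

```text
time: 17.95
position: [600.3, -28.1, 223.4]
tool_rot: [[0.988, -0.003, -0.156], [0.156, -0.0, 0.988], [-0.003, -1.0, 0.001]]
wrist_force: [0.7, -0.5, -0.5]
finger_gap: 1.002
```

>>> move_arm([
  {"x": 0, "y": -3, "z": 0, "rx": 0, "ry": 0, "rz": 0, "jaw": -1},
  {"x": 0, "y": 0, "z": 4, "rx": 0, "ry": 0, "rz": 0, "jaw": -1},
  {"x": 0, "y": 0, "z": 4.5, "rx": 0, "ry": 0, "rz": 0, "jaw": -1},
  {"x": 0, "y": 0, "z": 4.5, "rx": 0, "ry": 0, "rz": 0, "jaw": -1},
  {"x": 0, "y": 0, "z": 4.5, "rx": 0, "ry": 0, "rz": 0, "jaw": -1},
])

```text
time: 18.45
position: [573.8, 146.1, 254.5]
tool_rot: [[0.988, 0.002, -0.156], [0.156, 0.001, 0.988], [0.002, -1.0, 0.0]]
wrist_force: [1.1, 0.5, -0.3]
finger_gap: 0.995
```

>>> move_arm([
  {"x": 0, "y": 0, "z": 4.5, "rx": 0, "ry": 0, "rz": 0, "jaw": -1},
  {"x": 0, "y": 0, "z": 4, "rx": 0, "ry": 0, "rz": 0, "jaw": -1},
  {"x": 0, "y": 0, "z": 3, "rx": 0, "ry": 0, "rz": 0, "jaw": -1},
  {"x": 0, "y": 0, "z": 0, "rx": 0, "ry": 0, "rz": 0, "jaw": -1},
  {"x": 0, "y": 0, "z": 0, "rx": 0, "ry": 0, "rz": 0, "jaw": -1},
])

```text
time: 18.95
position: [555.9, 258.5, 253.7]
tool_rot: [[0.987, 0.001, -0.158], [0.158, -0.001, 0.987], [0.001, -1.0, -0.001]]
wrist_force: [0.2, -1.7, 0.9]
finger_gap: 1.002
```

```bash
python3 - <<'E'
from h import *;from station import robot,snapshot
s=robot.sense();print(s['time'],s['position'],s['dq'].max() if hasattr(s['dq'],'max') else s['dq'])
d0=pickle.load(open('top5.pkl','rb'))
for n in('scene','top'):
    d=snapshot(n)
    u,v=map(int,pix(d,[580,-30,100]));cv2.imwrite(f'pics/{n}10.png',cv2.resize(d['color'][v-50:v+50,u-65:u+65],None,fx=6,fy=6))
    u,v=map(int,pix(d,[601,-28,134]));o=top_rect(d,u,v,36,134,8);print(n,'lid',np.round(o[0],1),np.round(o[1:],3))
    m,W=comp(d,u,v,40,126,142);P=W[m];A=np.c_[P[:,:2]-P[:,:2].mean(0),np.ones(len(P))];print(' plane',np.round(np.linalg.lstsq(A,P[:,2],rcond=None)[0],3))
    # visible end of open tray (z~96) and far end of deep tray
    for nm,x,y,z in(('open near end',485,-46,96),):
        u,v=map(int,pix(d,[x,y,z]));o=top_rect(d,u,v,14,z,8);print(' ',nm,np.round(o[0],1),np.round(o[1:],2))
E
```

```text
18.95 [555.89385496 258.52106908 253.72893514] 0.04497862188380569
scene lid [607.6 -31.4] [1.75229e+02 6.19480e+01 1.58000e-01]
 plane [-5.00000e-03  1.80000e-02  1.32819e+02]
  open near end [514.5 -67.1] [62.72 22.81  3.1 ]
top lid [600.5 -29.9] [1.71767e+02 5.66830e+01 1.60000e-01]
 plane [ 4.00000e-03 -7.00000e-03  1.34007e+02]
  open near end [498.9 -45.7] [56.72 41.06  1.75]
```

View pics/scene10.png

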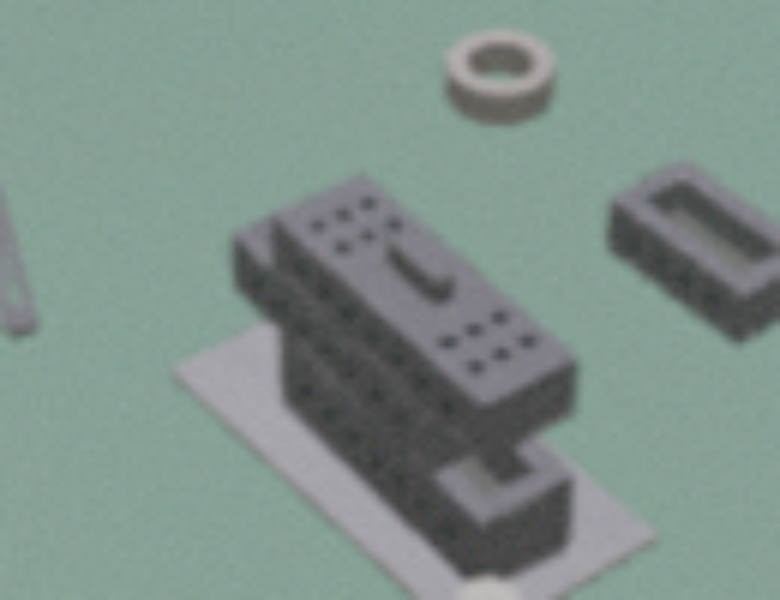

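View pics/top10.png

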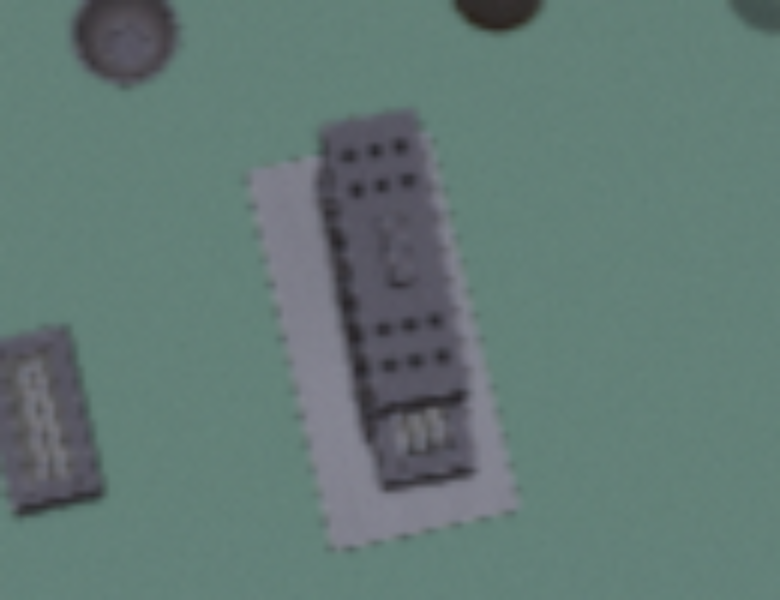

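The stack stands as asked. The lidded tray at scene (425,290) is level over the deep tray, the open tray sticks out at the near end (255,250), and the deep tray has not moved on the plate. Handing in.

```bash
python3 -c "
from station import ticket
print(ticket.sign_off())"
```

```text
the job is handed in; nothing more can be done
None
```

The stack is built and the job is handed in. The arm's clock read about 19 s of the 58 s allowed, and no verdict was reported.

I put the open long tray on the deep tray's rim, slid towards the robot, and let go. I then set the lidded tray on top, stepped back straight above the deep tray, released it and withdrew the arm.

Last checks, from the top camera:

| Item | Measured | Allowed |
|---|---|---|
| Open tray, endways on the deep tray | about −39 mm | 25–55 mm, either end |
| Open tray, sideways | about −1 mm | ±12 mm |
| Open tray, rim height above the table | 96 mm | 96 mm expected |
| Lidded tray, from straight above the deep tray | under 2 mm each way | ±15 mm |
| Lidded tray, top height above the table | 134 mm | 134 mm expected |
| Lidded tray, tilt | under 0.01 rad | 0.07 rad |
| Both trays, direction from the deep tray's | within 0.01 rad | 0.18 rad |

- **Open tray after stacking:** its exposed near end was where it had been before the lidded tray went on.
- **Deep tray:** I did not measure its position again at the end. In the pictures it stood where it began on the plate.
- **Disagreement between cameras:** the scene camera put the tray centres 6–8 mm farther out in x and showed a tilt of 0.018 rad. I put the x shift down to side faces in its mask, since it was about the same for every tray, and relied on the top view.

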